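Fill a tray with glass nuggets from a drop-bottom hopper

ROBOT

A 6-joint arm with a two-finger parallel gripper is mounted at the origin on the work surface. World frame = base frame: x ahead of the robot, y to its left, z up, the work surface at z = 0. Lengths are in mm, angles in rad, forces in N, time in s.
With the tool pointing down it reaches from about 350 to 925 mm from the base axis. Payload 6.4 kg.
Tool frame: the origin (TCP) lies midway between the tips of the shut fingers; the grasp point (between the pads) lies arm.hold_point_z behind it (arm.hold_point_z is the distance from the TCP to the grasp point, in mm); z points along the fingers, y is the direction in which the jaws open and shut (so a half turn about z gives the same grasp; the last joint's range is limited). The gripper opens to 94 mm and grips with 3 to 60 N. Pads are 16 mm wide; open, the fingers measure 119 mm over their backs; the gripper's body (75 mm by 177 mm) begins 78 mm behind the grasp point.
Start: joints at [0.982, 0.245, 1.558, -0, 1.339, -0.174], TCP at [261.953, 594.89, 205.455] pointing down, gripper open.
Joint ranges: [-3.13, 3.13], [-1.02, 2.26], [0.13, 2.54], [-0.95, 4.09], [0.21, 2.88], [-2.74, 2.74]. Speed limits (rad/s): [2.57, 2.57, 3.14, 3.14, 3.14, 3.14].

INTERFACE

Orientations are given as [roll, pitch, yaw] about the fixed x, y, z axes, in that order (R = Rz(yaw) Ry(pitch) Rx(roll)).
In Python, from rig import arm gives the robot as it stands. Calls block until the motion is done:
- arm.movep(position, orientation): joint-space move of the TCP to a pose.
- arm.move_l(position, ori=None, velocity=150): straight line of the TCP; ori=None keeps the orientation; velocity is the mean speed in mm/s.
- arm.movej(angles): joint-space move.
- arm.move_gripper(opening): finger opening in mm; the grip force is fixed at half the most; returns when the fingers have stopped.
- arm.wait(seconds).
- arm.ik(position, orientation): joint angles nearest the present ones, or None.
- arm.observe(): the state.
- arm.get_image(name): name is "scene" or "top" or "wrist"; returns a dict with "img" (384x512x3 uint8, blue, green, red), "z_map" (384x512 float32, mm along the optical axis (not along the pixel's ray), 0 where there is no reading), "camera_matrix" (3x3 intrinsics, pixels), "R" (3x3) and "t" (3): a world point X has camera coordinates R X + t. Camera axes: x right, y down, z forward; pixel columns grow to the right and rows downward; lengths in mm; the calibration is good to about 2 mm. A picture is of the moment at which its call begins.
A pose or a line that the arm cannot do raises arm.PlanningError and nothing moves.
- arm.job_done(): hands the job in, once; it reports no verdict.
Trained networks look in a picture, given as the dict that the camera call returned (one of the last four; its "shot" number tells which), for a name from the list of things; names that differ only in an ending like _2 or _b are one class to them, and where a whole thing is asked for, a point or a joint stands for the part that bears it (a point fixed in the world has none). Each returns a list of dicts, best first, with "p" (0 to 1); they miss things now and then, are a little off and sometimes report something else, mostly with a low value. They report only what shows in the picture. A call takes as long as a camera call. They do not tell look-alikes from the thing itself.
- arm.find_in(picture, query): "position" ([x, y, z] in mm, in the coordinates of the camera as it stood for that picture, good to about 4 mm: the middle of the surface that is visible of it).
- arm.regions_of(picture, query): "region" (384x512 bool, what is visible of it).
- arm.spot_point(picture, query): "position" ([x, y, z] in mm, in the coordinates of the camera as it stood for that picture, good to about 4 mm: a listed point, or the origin of a listed thing).
The state is a dict: "clock": time; "joints": joint angles; "joint_vel": joint speeds; "joint_torque": joint torques, N m; "tcp_pos": TCP position; "tcp_rot": TCP orientation; "wrist_force": force on the tool from outside, world axes, zero at the start; "ft_torque": the same for the moment, N m; "finger_gap": finger opening in mm.
Only numpy, scipy, OpenCV 4.12 (cv2) and the standard library are available. Lean on these libraries where they do the work, as an engineer would, in place of code of your own. Each camera call takes 0.05 s, during which the arm holds its last target. There are 200 camera calls.

TASK

Push the empty white tray along its guide rails and up the ramp until its trailing end drops behind the yellow lip and it lies level on the deck under the hopper; do not lift it. Then slide the bolt with the red knob sideways so that the hopper's floor swings open and all six glass nuggets fall into the tray. Leave the tray seated there and do not disturb the other things on the bench.

Things in the scene. Friction and masses are not known exactly. Their poses are not given: they have to be found in the camera images.
- station: Fixed filling station. Origin on the table under the middle of its hopper, z up, +y the way the tray is pushed (roughly robot's left, turned up to 12 degrees), -x side towards the robot. In its frame, mm: guide rails 25 tall along y, inner faces at x -70 and +70, from y -370 to +69; between them bare table up to y -175. Dark 10 mm posts 205 tall at x +90, y -34 and +34
- lip (a point): Middle of the top rear edge of the yellow lip, 16 mm high, at station y -107 mm. The lip is flat from y -115 to -107; before it a plywood ramp rises from the table at y -175 to 16 mm at y -115. Behind it, 8 mm lower, lies the level deck, 8 mm above the table, up to the 30 mm tall end stop at y +61. Axes as the station's
- hopper (a point): Centre of the mouth of the clear open-topped hopper, 205 mm above the table, straight over the station's origin. The hopper is 92 (x) by 80 (y) mm outside, 155 to 205 mm high; its front wall, outer face at x -46, is widened to y +68. In front is the bolt track, x -82 to -46, y -38 to +68, up to 165 mm high. It holds six glass nuggets
- tray_center (a point): White open catch tray, 130 (x) by 156 (y) by 45 mm tall, walls and bottom 4 mm, 0.15 to 0.25 kg; the point is the middle of its outer box, axes nearly the station's. Starts empty on the table between the rails (5 mm play each side). A level push on its -y end wall, few N, drives it over the lip. Seated: point 30.5 mm high at station y -29 to -17 (12 mm play)
- bolt (a joint): Sliding bolt under the front lug of the hopper's floor, in m: starts at 0 to 0.004 (locked), slides along the station's +y, stop at 0.035. It comes free between 0.019 and 0.022 and the floor then drops open by itself. Takes about 2 to 3 N, has no spring, stays where it is left
- bolt_knob (a point): Middle of the bolt's upright red knob, 18 mm in diameter and 30 mm tall, 201 mm above the table, its top at 216 mm, on a thin steel stalk, at station x -76 mm (30 mm clear of the hopper's front face). It moves with the bolt; at joint value 0 it is at station y 0
- trapdoor (a joint): The hopper's blue floor, hinged at its lower back (+x) edge, rad: 0 shut, 1.3 hanging fully open. It falls open by its own weight once the bolt is clear; its hanging edge stays about 15 mm above the seated tray's rim
- nugget0_center (a point): Glass nugget 1 of 6, a coloured dome 24 mm across and 12.5 mm thick, 12 g; the point is its middle. It starts in the hopper
- nugget1_center (a point): Glass nugget 2 of 6, a coloured dome 24 mm across and 12.5 mm thick, 12 g; the point is its middle. It starts in the hopper
- nugget2_center (a point): Glass nugget 3 of 6, a coloured dome 24 mm across and 12.5 mm thick, 12 g; the point is its middle. It starts in the hopper
- nugget3_center (a point): Glass nugget 4 of 6, a coloured dome 24 mm across and 12.5 mm thick, 12 g; the point is its middle. It starts in the hopper
- nugget4_center (a point): Glass nugget 5 of 6, a coloured dome 24 mm across and 12.5 mm thick, 12 g; the point is its middle. It starts in the hopper
- nugget5_center (a point): Glass nugget 6 of 6, a coloured dome 24 mm across and 12.5 mm thick, 12 g; the point is its middle. It starts in the hopper
- jar: open green glass jar, 70 mm across, 110 mm tall; origin at the centre of its underside. Leave it alone
- foil_roll: flat copper-coloured ring (foil roll), 64 mm across, 12 mm tall; origin at the centre of its underside. Leave it alone
- wire_spool: steel ring-shaped spool, 60 mm across, 30 mm tall; origin at the centre of its underside. Leave it alone
- sponge_tin: small steel tin 85 x 65 x 16 mm with a yellow block in it, 20 mm tall in all; origin at the centre of its underside. Leave it alone
- pliers: pliers lying flat, about 160 x 50 x 10 mm, one orange and one black handle; origin under the pivot. Leave it alone
- flux_brush: small brush lying flat, 160 mm long; origin under its middle. Leave it alone
There are look-alikes about, which are no part of the job. What is meant by the part that bears tray_center is not brown, and is the larger of those in its own colour.

How it is judged:
By the outcome, as a careful person would: the job done as asked, in the order asked, and still so for the second after the job is handed in, with the robot touching nothing.
It also fails if it takes over 53 s, if anything falls off the work surface, if the arm or the gripper's body presses on something with over 40 N, if the wrist force passes 120 N, or if a joint passes its speed limit or range.

## Working session

There is one attempt and no reset: what is moved stays moved. The work goes in short steps, each a Python script; the robot and the scene stay as the last script left them, time stands still between calls to the robot, and variables do not carry over. Pictures are saved under pics/ and viewed, about 8 in all and at most 12, crops included, and the job is handed in when it is done.

```bash
mkdir -p pics && cat > h.py <<'E'
import numpy as np, cv2
from rig import arm
def w(pic,p): return np.array(pic["R"]).T@(np.array(p)-np.array(pic["t"]))
def px(pic,X):
    c=np.array(pic["R"])@np.array(X)+np.array(pic["t"]); q=np.array(pic["camera_matrix"])@c; return (q[:2]/q[2]).round()
def cloud(pic):
    z=pic["z_map"]; v,u=np.mgrid[:384,:512]; K=np.array(pic["camera_matrix"])
    c=np.stack([(u-K[0,2])/K[0,0]*z,(v-K[1,2])/K[1,1]*z,z],-1)
    P=(c-np.array(pic["t"]))@np.array(pic["R"]); P[z==0]=np.nan; return P
E
python3 - <<'E'
from h import *
ims=[]
for n in("scene","top"):
    p=arm.get_image(n); ims.append(p["img"])
    np.savez(f"{n}.npz",**{k:p[k] for k in("img","z_map","camera_matrix","R","t")})
    for q in("station","lip","hopper","tray_center","bolt_knob"):
        for d in arm.spot_point(p,q)[:3]:
            X=w(p,d["position"]); print(n,q,round(d["p"],2),X.round(),px(p,X))
    cv2.imwrite(f"pics/{n}.png",cv2.resize(p["img"],None,fx=1.5,fy=1.5))
s=arm.observe(); print(s["clock"],s["tcp_rot"],arm.hold_point_z)
E
```

```text
scene station 0.6 [577. 114.  -4.] [279. 208.]
scene lip 0.69 [597.   7.  17.] [258. 219.]
scene hopper 0.56 [578. 117. 201.] [284. 172.]
scene tray_center 0.96 [ 631. -162.   24.] [222. 242.]
scene tray_center 0.88 [ 309. -199.   17.] [180. 187.]
scene tray_center 0.74 [ 553. -368.   16.] [160. 250.]
scene bolt_knob 0.6 [503. 104. 197.] [270. 161.]
top station 0.65 [577. 115.  -0.] [225. 201.]
top lip 0.89 [598.  11.  19.] [256. 194.]
top lip 0.37 [600. 140. 155.] [213. 190.]
top hopper 0.87 [570. 120. 203.] [218. 199.]
top tray_center 0.59 [ 554. -363.   11.] [367. 208.]
top bolt_knob 0.43 [496. 107. 204.] [222. 224.]
0.6 [3.14156624e+00 2.16268257e-05 2.72678748e+00] 18.8
```

View pics/scene.png

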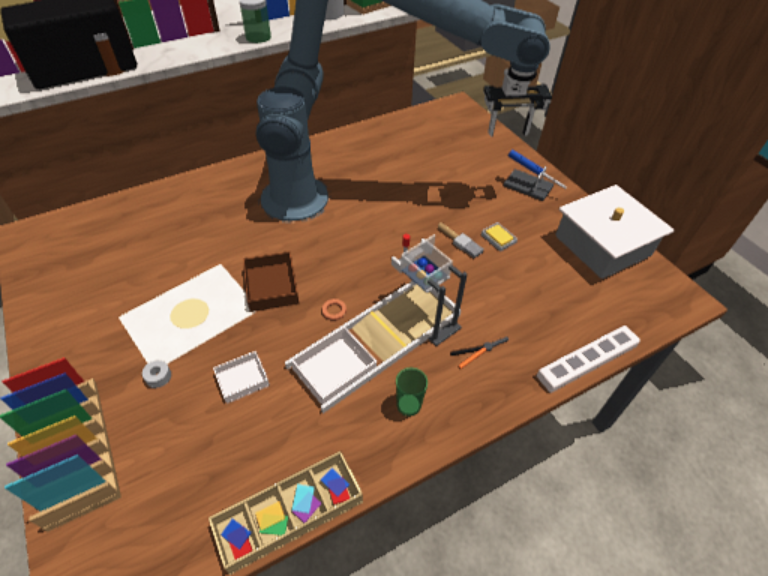

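View pics/top.png

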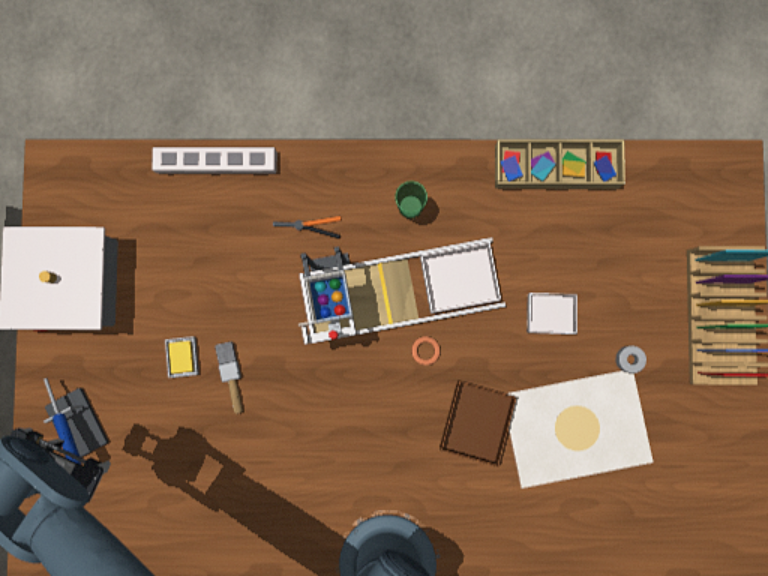

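Candidates for the tray (in top.png pixels): the brown tray at (480,422), the small white tray at (552,313), and the large white tray between the rails at (460,279). I choose the last one. It is white, it is the larger of the two white ones, and it stands in the rails. Next I'll fit the station frame and check it in a close crop.

```bash
cat > fit.py <<'E'
from h import *
from scipy.optimize import minimize
T=dict(np.load("top.npz")); S=dict(np.load("scene.npz"))
est=[]
for n,p in(("top",T),("scene",S)):
    P=cloud(p).reshape(-1,3); I=p["img"].reshape(-1,3).astype(int)
    a=np.radians(11); ey=np.array([-np.sin(a),np.cos(a)]); ex=np.array([np.cos(a),np.sin(a)])
    Q=P[:,:2]-[577,115]; l=np.c_[Q@ex,Q@ey]
    m=(abs(l[:,0])<95)&(l[:,1]>-390)&(l[:,1]<-130)&(P[:,2]>18)&(P[:,2]<31)&(abs(l[:,0])>62)
    c=[]
    for s in(-1,1):
        r=m&(l[:,0]*s>0); k=np.polyfit(l[r,1],l[r,0],1); k=np.polyfit(l[r,1],l[r,0],1,w=1/(1+abs(l[r,0]-np.polyval(k,l[r,1])))); c.append(k); print(n,s,r.sum(),k,l[r,1].min(),l[r,1].max())
    y=(I[:,2]>190)&(I[:,1]>150)&(I[:,0]<110)&(abs(l[:,0])<68)&(abs(l[:,1]+107)<30)
    print(" lip y",np.median(l[y,1]),np.median(P[y,2]),y.sum())
    t=(abs(l[:,0])<80)&(l[:,1]>-390)&(l[:,1]<-150)&(P[:,2]>38)&(P[:,2]<50)
    print(" tray rim",np.percentile(l[t],[1,50,99],axis=0).round(1).tolist())
    r=(I[:,2]>130)&(I[:,1]<60)&(I[:,0]<60)&(np.hypot(l[:,0]+76,l[:,1])<30)&(P[:,2]>175)
    print(" knob",np.median(l[r],axis=0),P[r,2].max() if r.any() else 0,r.sum())
    h=(abs(l[:,0])<70)&(abs(l[:,1])<85)&(P[:,2]>195)&(P[:,2]<212)&(l[:,0]>-60)
    print(" hopper",np.percentile(l[h],[2,50,98],axis=0).round(1).tolist())
E
python3 fit.py
python3 - <<'E'
from h import *
T=np.load("top.npz"); cv2.imwrite("pics/crop.png",cv2.resize(T["img"][150:240,190:345],None,fx=5,fy=5,interpolation=cv2.INTER_CUBIC))
E
```

```text
top -1 177 [-4.71258767e-03 -7.57649350e+01] -364.7739464231673 -130.13237414248198
top 1 175 [3.31460931e-03 7.28726518e+01] -366.2205849712847 -130.46555714819115
 lip y -108.02845434907752 15.939989700813328 116
 tray rim [[-63.9, -356.6], [-0.3, -278.8], [65.9, -200.7]]
 knob [-80.06951264   5.07875331] 223.169890488572 20
 hopper [[-47.6, -37.1], [8.5, 13.3], [67.5, 60.5]]
scene -1 89 [ 4.38267835e-03 -7.30683863e+01] -369.2778881856022 -132.2395537042982
scene 1 251 [7.84662558e-03 7.47308770e+01] -369.3153898246984 -130.22095736645713
 lip y -111.81214017272443 16.077753371663626 65
 tray rim [[-63.8, -359.0], [6.6, -284.2], [68.4, -202.3]]
 knob [-72.52255235   2.25366653] 218.14883537125638 12
 hopper [[-46.5, -40.1], [1.6, 2.6], [64.4, 58.9]]
```

View pics/crop.png

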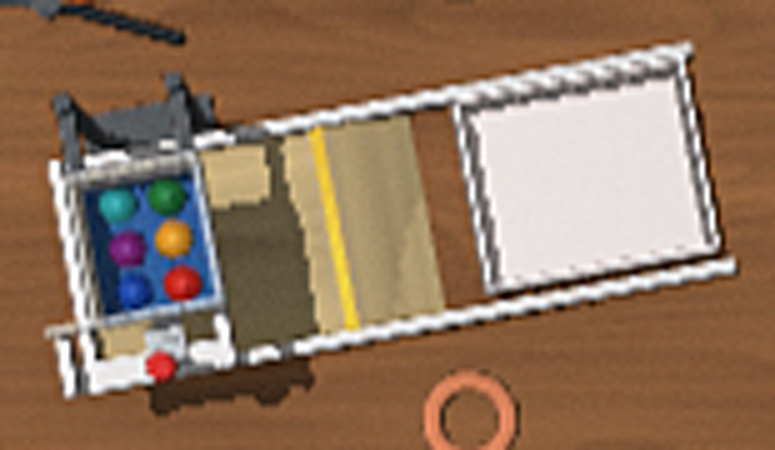

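The crop shows the large white tray between the rails at about (590,190), the yellow lip at (335,230), six nuggets in the hopper at about (150,240) and the red knob at (160,365). The station fit is origin (577,115), yaw 11°. I'll now go above the spot behind the tray.

```bash
cat >> h.py <<'E'
O=np.array([577,115.]);A=np.radians(11)
def st(x,y,z): return [*(O+x*np.array([np.cos(A),np.sin(A)])+y*np.array([-np.sin(A),np.cos(A)])),z]
def loc(X): Q=np.array(X)[...,:2]-O; return np.stack([Q@[np.cos(A),np.sin(A)],Q@[-np.sin(A),np.cos(A)]],-1)
def rep(m=""):
    s=arm.observe(); print(m,round(s["clock"],2),loc(s["tcp_pos"]).round(1),round(s["tcp_pos"][2],1),"F",np.round(s["wrist_force"],1),"gap",round(s["finger_gap"],1),flush=True)
E
python3 - <<'E'
from h import *
for yaw in(A+np.pi/2,A-np.pi/2):
    for q in((0,-385,200),(0,-385,24),(0,-109,24),(-76,-35,250),(-76,15,193)):
        j=arm.ik(st(*q),[np.pi,0,yaw]); print(round(yaw,2),q,None if j is None else np.round(j,2))
p=arm.observe()["tcp_pos"]
arm.move_l([p[0],p[1],330],velocity=250)
for yaw in(A+np.pi/2,A-np.pi/2):
    j=arm.ik(st(0,-388,220),[np.pi,0,yaw]); 
    if j is not None: break
print(yaw,np.round(j,2))
mid=arm.observe()["joints"]
arm.movep(st(0,-388,220),[np.pi,0,yaw]); rep()
arm.move_gripper(60)
p=arm.get_image("wrist"); cv2.imwrite("pics/w1.png",p["img"])
P=cloud(p); L=loc(P); m=(abs(L[...,0])<72)&(L[...,1]<-330)&(L[...,1]>-400)&(P[...,2]>38)&(P[...,2]<52)
print("trailing wall y",np.percentile(L[m][:,1],[2,10,50,90]),m.sum()); rep()
E
```

```text
1.76 (0, -385, 200) [-0.55  0.37  1.42  0.    1.36 -0.74]
1.76 (0, -385, 24) [-0.55  0.56  1.5   0.    1.08 -0.74]
1.76 (0, -109, 24) [-0.18  0.35  1.79  0.    1.   -0.37]
1.76 (-76, -35, 250) [-0.09 -0.12  1.86  0.    1.4  -0.28]
1.76 (-76, 15, 193) [ 0.01 -0.07  1.92  0.    1.29 -0.19]
-1.38 (0, -385, 200) [-0.55  0.37  1.42 -0.    1.36  2.4 ]
-1.38 (0, -385, 24) [-0.55  0.56  1.5  -0.    1.08  2.4 ]
-1.38 (0, -109, 24) None
-1.38 (-76, -35, 250) None
-1.38 (-76, 15, 193) None
1.7627825445142729 [-0.55  0.36  1.39  0.    1.39 -0.74]
 4.57 [   0.5 -387.3] 220.1 F [-0.5  0.   0.6] gap 94.1
trailing wall y [-356.57834319 -356.46665605 -353.96009113 -337.40493774] 561
 5.32 [  -0. -388.] 220.0 F [ 0.2 -0.2 -0.7] gap 59.7
```

View pics/w1.png

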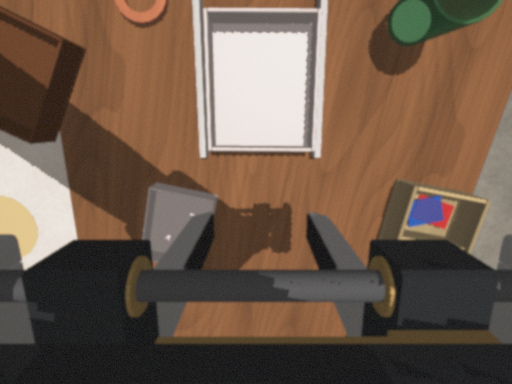

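The wrist view shows the chosen tray between the rails at (262,80), with its trailing wall at row 152 and the small white tray clear on the left at (180,215). Next I descend and push.

```bash
python3 - <<'E'
from h import *
arm.move_l(st(0,-388,60),velocity=200); arm.move_l(st(0,-388,25),velocity=100); rep("down")
for y in(-375,-370,-365,-360,-340,-300,-260,-220,-190,-170,-150,-135,-125):
    arm.move_l(st(0,y,25),velocity=60); rep(y)
    if np.linalg.norm(arm.observe()["wrist_force"])>25: print("stop"); break
p=arm.get_image("wrist"); cv2.imwrite("pics/w2.png",p["img"])
P=cloud(p);L=loc(P); m=(abs(L[...,0])<64)&(L[...,1]<-40)&(L[...,1]>-160)&(P[...,2]>46)&(P[...,2]<66)
print(np.percentile(L[m],[1,50,99],axis=0).round(1),m.sum())
E
```

```text
down 6.77 [  -0.5 -387.6] 23.9 F [ 0.2 -0.4  0.7] gap 59.9
-375 7.13 [ 3.000e-01 -3.745e+02] 25.5 F [0.1 1.  0.5] gap 59.9
-370 7.38 [ 1.000e-01 -3.697e+02] 25.1 F [ 0.1  0.4 -0.8] gap 60.3
-365 7.63 [  -0.  -364.7] 25.0 F [ 0.1 -0.4  0.3] gap 59.9
-360 7.88 [  -0.  -359.6] 25.0 F [-0.7 -0.7 -0.2] gap 60.2
-340 8.37 [   0.  -339.3] 25.0 F [-0.3 -0.  -0.4] gap 59.9
-300 9.18 [   0.  -299.7] 25.0 F [ 0.1 -0.4 -0. ] gap 60.2
-260 10.0 [  -0.  -259.7] 25.0 F [ 0.1  0.6 -0.1] gap 59.5
-220 10.82 [-1.000e-01 -2.196e+02] 24.9 F [-0.3 -0.1 -0. ] gap 60.0
-190 11.47 [-1.000e-01 -1.892e+02] 24.9 F [-0.2  0.1 -0.2] gap 59.9
-170 11.95 [-1.000e-01 -1.694e+02] 24.9 F [ 0.8  0.8 -0.2] gap 60.1
-150 12.43 [   0.  -149.5] 25.0 F [ 0.1  0.1 -0.3] gap 60.3
-135 12.83 [  -0.  -134.5] 25.0 F [-0.3  1.1  0.1] gap 60.1
-125 13.15 [  -0.  -124.5] 25.0 F [-0.1  0.3 -1. ] gap 60.0
[[ -61.7 -130.2]
 [ -16.9 -109.1]
 [  63.9  -41.5]] 7713
```

View pics/w2.png

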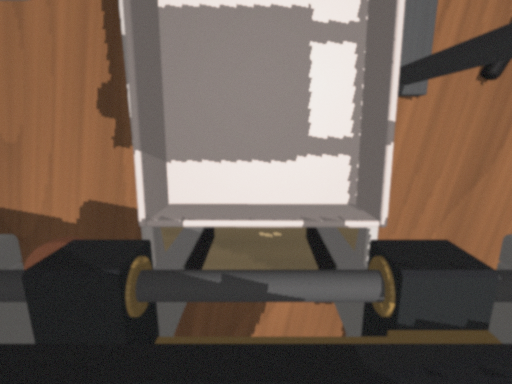

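The view shows the tray in front of the fingers with its trailing rim at row 222 and the ramp below it. The push is working. I'll push the last centimetres while measuring the trailing rim.

```bash
cat > push.py <<'E'
from h import *
def rim():
    p=arm.get_image("wrist"); P=cloud(p);L=loc(P)
    B=P[195:226,200:330].reshape(-1,3); l=L[195:226,200:330].reshape(-1,2); m=B[:,2]>np.nanmax(B[:,2])-5
    print("  rear rim y",np.percentile(l[m,1],[2,50,98]).round(1),"z",np.median(B[m,2]).round(1)); return p
E
python3 - <<'E'
from push import *
rim()
for y in(-118,-114,-111,-108.5):
    arm.move_l(st(0,y,25),velocity=40); rep(y); p=rim()
    if np.linalg.norm(arm.observe()["wrist_force"])>15: print("stop"); break
cv2.imwrite("pics/w3.png",p["img"])
E
```

```text
rear rim y [-112.3 -110.2 -108.8] z 61.1
-118 13.57 [-1.000e-01 -1.177e+02] 25.0 F [ 0.3  0.4 -0.4] gap 60.0
  rear rim y [-105.4 -103.6 -102.4] z 60.7
-114 13.88 [  -0.  -113.7] 25.0 F [-0.2  0.1 -0.6] gap 59.6
  rear rim y [-101.5  -99.8  -98.7] z 60.5
-111 14.18 [  -0.  -110.8] 25.0 F [-0.   0.1 -0.6] gap 59.9
  rear rim y [-101.1  -98.8  -97.4] z 52.6
-108.5 14.47 [   0.  -108.3] 25.0 F [ 0.   0.6 -0.2] gap 60.2
  rear rim y [-99.1 -96.6 -95.1] z 52.7
```

View pics/w3.png

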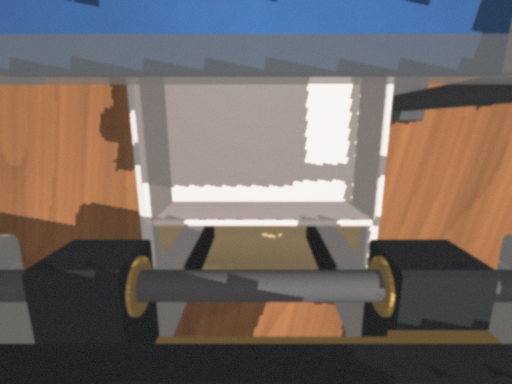

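The trailing rim dropped from 60.5 to 52.6 mm at the lip, and a seated tray should read 53. The picture shows its rear rim level at row 222, with the hopper's edge above it. Next I back off, go up to the bolt and look at the knob.

```bash
python3 - <<'E'
from h import *
arm.move_l(st(0,-135,25),velocity=100); arm.move_l(st(0,-150,270),velocity=250)
arm.move_gripper(0)
arm.move_l(st(-76,-60,270),velocity=200); rep()
p=arm.get_image("wrist"); cv2.imwrite("pics/w4.png",p["img"])
P=cloud(p);L=loc(P);I=p["img"].astype(int)
r=(I[...,2]>110)&(I[...,1]<60)&(I[...,0]<60)&(abs(L[...,0]+76)<18)&(abs(L[...,1])<40)&(P[...,2]>205)
print("knob",np.percentile(L[r],[2,50,98],axis=0).round(1).tolist(),np.median(P[r,2]),r.sum())
for d in arm.spot_point(p,"bolt_knob")[:2]: X=w(p,d["position"]); print(d["p"],loc(X),X[2])
E
```

```text
17.81 [-75.6 -60.4] 270.3 F [0.  0.2 1.1] gap 0.7Traceback (most recent call last):
  File "<stdin>", line 8, in <module>
    return _quantile_unchecked(
        a, q, axis, out, overwrite_input, method, keepdims, weights)
    return _ureduce(a,
                    func=_quantile_ureduce_func,
    ...<5 lines>...
                    overwrite_input=overwrite_input,
                    method=method)
    r = func(a, **kwargs)
    result = _quantile(arr,
                       quantiles=q,
    ...<2 lines>...
                       out=out,
                       weights=wgt)
    slices_having_nans = np.isnan(arr[-1, ...])
                                  ~~~^^^^^^^^^
IndexError: index -1 is out of bounds for axis 0 with size 0
```

View pics/w4.png

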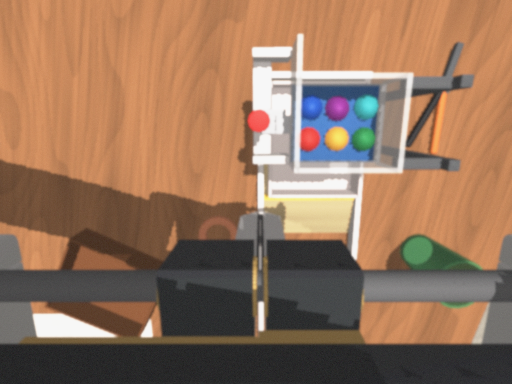

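The wrist view shows the red knob at (259,121), lined up with the fingers at column 261, and the nuggets still on the blue floor. Next I descend in front of the knob and push it along +y, checking as I go.

```bash
cat > knob.py <<'E'
from h import *
def knob(p):
    I=p["img"].astype(int); m=(I[...,2]>120)&(I[...,1]<80)&(I[...,0]<80); m[:,285:]=0; m[:,:225]=0; m[200:]=0
    v,u=np.nonzero(m); c=np.linalg.inv(p["camera_matrix"])@[u.mean(),v.mean(),1]
    R=np.array(p["R"]); C=-R.T@np.array(p["t"]); d=R.T@c; X=C+d*(212-C[2])/d[2]; print("knob",loc(X).round(1),"px",u.mean(),v.mean(),len(u)); return loc(X)
E
python3 - <<'E'
from knob import *
k=knob(arm.get_image("wrist"))
assert abs(k[0]+76)<9 and -6<k[1]<12
x=k[0]; arm.move_l(st(x,-45,192),velocity=200)
for y in(-25,-15,-10,-5,0,5,k[1]+9):
    arm.move_l(st(x,y,192),velocity=50); rep(y)
    p=arm.get_image("wrist"); knob(p)
arm.wait(0.5); p=arm.get_image("wrist")
cv2.imwrite("pics/w5.png",p["img"])
E
```

```text
knob [-82.8   5.1] px 248.68852459016392 120.68852459016394 61
-25 19.01 [-82.7 -24.7] 192.2 F [-0.3  0.1 -0.1] gap 0.5
knob [-78.2   8.5] px 265.3255131964809 179.95014662756597 341
-15 19.41 [-82.8 -14.7] 192.0 F [-0.6 -0.3 -0.3] gap 0.3
knob [-77.6  13.8] px 266.67045454545456 188.18560606060606 264
-10 19.71 [-82.7  -9.9] 192.0 F [-0.2 -0.6 -0.7] gap 0.7
knob [-77.   16.8] px 267.40996168582376 191.40996168582376 261
-5 20.01 [-82.7  -4.8] 192.0 F [ 0.8 -1.2 -0.1] gap 0.4
knob [-77.   21.8] px 267.5931558935361 191.46007604562737 263
0 20.31 [-82.8   0.4] 192.0 F [ 1.1 -0.5 -0.7] gap 0.4
knob [-77.  27.] px 267.6015325670498 191.4176245210728 261
5 20.61 [-82.8   5.4] 192.0 F [0.6 0.  0.7] gap 0.6
knob [-77.   32.1] px 267.6287878787879 191.42045454545453 264
14.061285777426606 20.99 [-82.9  14.7] 191.9 F [ 0.1  0.3 -1.2] gap 0.3
knob [-77.2  41.4] px 267.50384615384615 191.40384615384616 260
```

View pics/w5.png

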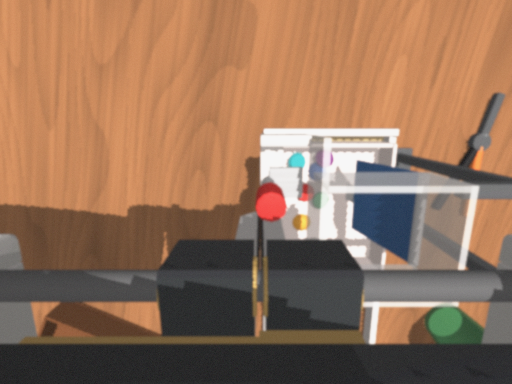

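The blue floor hangs open at about (385,205), and nuggets are lying in the tray at (297–325,160–222). Next I back off along -y, go up and away, and check everything.

```bash
python3 - <<'E'
from h import *
arm.move_l(st(-83,-45,192),velocity=150); arm.move_l(st(-83,-60,330),velocity=200)
arm.movep([262,594,330],[np.pi,0,2.727]); rep()
ps={n:arm.get_image(n) for n in("top","scene")}
for n,p in ps.items():
    for q in["tray_center"]+[f"nugget{i}_center" for i in range(6)][:1]+["jar","foil_roll","wire_spool","sponge_tin","pliers","flux_brush"]:
        o=np.load(n+".npz")
        for d in arm.spot_point(p,q)[:6 if "nug" in q or "tray" in q else 1]:
            X=w(p,d["position"]); print(n,q,round(d["p"],2),X.round(),loc(X).round())
    diff=cv2.absdiff(p["img"],np.load(n+".npz")["img"]).max(2); ps[n]["d"]=diff
P=cloud(ps["top"]);L=loc(P); m=(abs(L[...,0])<70)&(L[...,1]>-130)&(L[...,1]<-60)&(P[...,2]>46)&(P[...,2]<58)
print("tray rear rim y min",np.percentile(L[m][:,1],[2,50]),np.median(P[m][:,2]))
a=cv2.resize(ps["scene"]["img"][120:290,150:350],None,fx=2,fy=2,interpolation=cv2.INTER_CUBIC)
b=cv2.resize(ps["top"]["img"][150:240,190:345],None,fx=2.6,fy=2.6,interpolation=cv2.INTER_CUBIC)
H=max(a.shape[0],b.shape[0]); g=lambda i:np.pad(i,((0,H-i.shape[0]),(0,0),(0,0)))
c=np.hstack([g(a),g(b)])[:,:800]
D=cv2.cvtColor(cv2.resize(ps["top"]["d"],(340,255)),cv2.COLOR_GRAY2BGR); c=np.vstack([c,np.pad(D,((0,0),(0,c.shape[1]-340),(0,0)))])[:600]
cv2.imwrite("pics/fin.png",c)
E
```

```text
25.14 [-217.   529.7] 330.1 F [ 0.4 -0.2 -0.7] gap 0.7
top tray_center 0.78 [ 550. -363.   12.] [-118. -464.]
top tray_center 0.58 [580.  99.  27.] [  0. -16.]
top tray_center 0.55 [ 308. -198.   20.] [-324. -256.]
top nugget0_center 0.44 [552.  64.  19.] [-35. -45.]
top jar 0.71 [564. 151.  26.] [-6. 38.]
top foil_roll 0.74 [467. -80.   5.] [-145. -171.]
top wire_spool 0.5 [ 450. -535.    5.] [-249. -614.]
top sponge_tin 0.87 [446. 465.  -1.] [-62. 369.]
top pliers 0.75 [752. 207.   1.] [189.  57.]
top flux_brush 0.61 [407. 353.   3.] [-122.  266.]
scene tray_center 0.97 [ 309. -197.   20.] [-323. -255.]
scene tray_center 0.75 [583.  91.  32.] [  1. -25.]
scene tray_center 0.58 [ 555. -369.   16.] [-114. -471.]
scene nugget0_center 0.66 [ 456. -534.   -3.] [-242. -614.]
scene nugget0_center 0.49 [553. 103.  18.] [-26.  -7.]
scene jar 0.73 [799. -56.  -4.] [ 185. -211.]
scene foil_roll 0.69 [532. 137.  17.] [-40.  30.]
scene wire_spool 0.6 [ 457. -535.    1.] [-242. -615.]
scene sponge_tin 0.48 [453. 463.  -5.] [-55. 366.]
scene pliers 0.68 [552.  66.  15.] [-34. -43.]
scene flux_brush 0.69 [407. 352.  -2.] [-121.  265.]
tray rear rim y min [-99.00889818 -95.71698704] 51.64899884912765
```

View pics/fin.png

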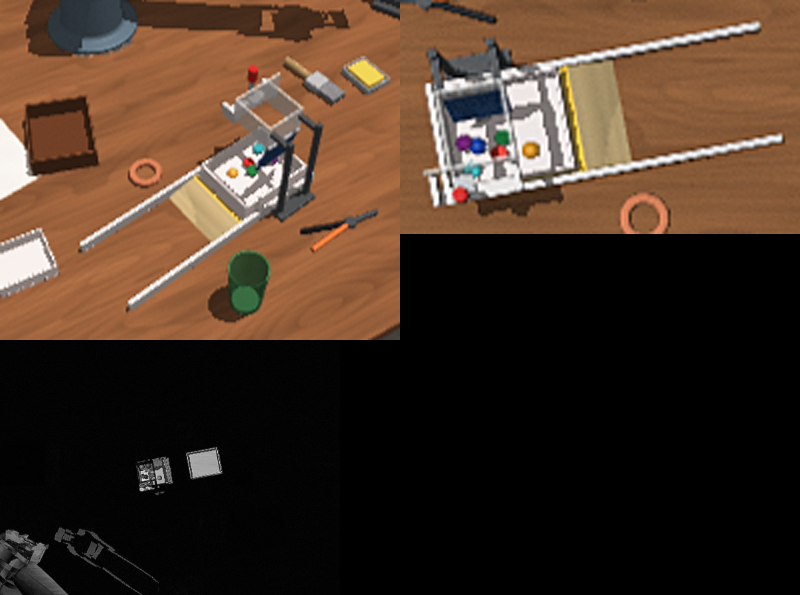

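The tray is behind the lip, and all six nuggets are in it: purple, blue, green, red, orange and cyan at (463–531,136–170) in the right panel. The difference image shows changes only at the station and the arm, so nothing else moved. I'm handing in.

```bash
python3 -c "
from h import *
arm.job_done(); rep()"
```

```text
the job is handed in; nothing more can be done
the job is handed in; nothing more can be done
```

The job is done and handed in at about 25 s of the 53 s allowed.

**Tray:** I pushed the large white tray along the rails and over the lip. Its rear rim fell from 60.5 to 52.6 mm at the lip, against 53 mm expected when seated. The last top picture read about 52 mm.

**Bolt and nuggets:** I slid the bolt about 27 mm with the shut fingers and the floor swung open. The last pictures show all six nuggets in the tray. The before/after difference shows changes only at the station, where the tray started, and at the arm with its shadow. The arm was clear of everything.

**Checks that disagreed or fell short:**
- **Networks:** some of their final reports were clearly wrong. For example, one placed the jar inside the hopper. I relied on the pictures and the difference image instead.
- **Tray position along the rails:** estimates of its centre ran from about y -25 to -16 mm, and my station frame is off by up to about 3 mm along the rails.
- **Knob position:** my first fix was about 6 mm off to the side, but the push still worked.
- **Wrist force:** I only read it after each move ended, when it was near zero, so I have no reading of the force during the pushes.

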